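# Power the dye mixer and hold its key at run

## Robot

A 7-joint arm with a two-finger parallel gripper is mounted at the origin on the work surface. World frame = base frame: x ahead of the robot, y to its left, z up, the work surface at z = 0. Lengths are in m, angles in rad, forces in N, time in s.
With the tool pointing down it reaches from about 0.4 to 0.9 m from the base axis. Payload 5.5 kg.
Tool frame: the origin (TCP) lies at the very end of the fingers, on their centre line; the grasp point (between the pads) lies 19 mm behind it; z points along the fingers, x is the direction in which the jaws open and shut, and the axes are right-handed (so a half turn about z gives the same grasp; the last joint's range is limited). The gripper opens to 85 mm and grips with 20 to 120 N. Pads are 22 mm wide; open, the fingers measure 114 mm over their backs; the gripper's body (76 mm by 85 mm) begins 54 mm behind the grasp point. The pads swing forward as they close: fully open they stand 13 mm farther back than shut.
Start: joints at [-1.039, 0.501, -0.427, 1.55, 0.221, 1.138, -0.21], TCP at [0.173, 0.627, 0.231] pointing down, gripper open.
Joint ranges: [-2.88, 2.88], [-0.31, 2.03], [-1.54, 1.56], [0.2, 2.42], [-1.41, 4.55], [0.19, 2.02], [-2.57, 2.57]. Speed limits (rad/s): [2.57, 2.57, 3.14, 3.14, 3.14, 3.14, 3.14].

## Interface

Orientations are given as a unit quaternion [w, x, y, z].
In Python, from bench import robot gives the robot as it stands. The module is installed in compiled form; this text tells all that it offers.
- The arm moves only by the tool carry_out, never from a script. Its argument "rows" is a list of rows, each a list of 5 numbers: the shift along the tool's x, y, z in cm, then the turn about the tool's z in degrees, then the finger opening in cm, from 0 to 8.54. A call has 1 to 12 rows; each row shifts and turns the commanded pose from where the row before left it, along the tool's axes as they then stand; what a row does not reach is not made up. A row lasts 1/8 s, in which the tool goes at most 62.5 mm and 10.7 degrees, less where a joint would pass 70% of its speed; a pose out of reach is approached as far as the arm can. A call is refused whole if a number of a shift passes 6.25 or a number of a turn 10.7, either way. A call with a gripper value outside its range is refused whole. The fingers move at their own pace and stop on an object; "force" is the grip in N (left out, the last holds). Time passes only in rows, so rows that do not move let the fingers close. It gives the time, the measured TCP pose, the force and the opening at its end, in the units of the state.
- robot.state(): the state, without advancing time (a new reading comes with each control period).
- robot.read_camera(name): name is "scene" or "top" or "wrist"; returns (picture, depth): 384x512x3 uint8, red, green, blue; 384x512 float32, m along the optical axis (not along the pixel's ray), 0 where there is no reading.
- robot.camera_params(name): a dict with "vfov" (degrees; the focal length in pixels is half the picture's height over the tangent of half this angle, whatever the lens; pixels are square), "cx", "cy" (the principal point, pixels), "k1" (the pictures are not rectified: a ray, as slopes to the right and down, at radius r is drawn at 1 + k1 r^2 times it, then the intrinsics apply), "camera_from_world" (4x4, takes a point from world to camera coordinates). Camera axes: x right, y down, z forward; pixel columns grow to the right and rows downward; lengths in m; the calibration is good to about 2 mm. A picture is of the moment at which its call begins: read the wrist's pose just before it. camera_params takes no time and is no camera call; for the wrist camera it gives the pose at the moment of the call.
- robot.job_done(): hands the job in, once; it reports no verdict.
The state is a dict: "t": time; "qpos": joint angles; "dq": joint speeds; "joint_efforts": joint torques, N m; "tcp_pos": TCP position; "ee_rot": TCP orientation; "ft_force": force on the tool from outside, world axes, zero at the start; "torque": the same for the moment, N m; "grip_width": finger opening in m.
Only numpy, scipy, OpenCV 4.12 (cv2) and the standard library are available. Lean on these libraries where they do the work, as an engineer would, in place of code of your own. Each camera call takes 0.05 s, during which the arm holds its last target.

## Task

Get the dye mixer going: slide the orange battery pack into the shoe of the mixer's control unit until it clicks home and let go of it, then take the yellow key from its stand and push it all the way into the lock, wiggling it past the sticky pins if need be. Turn the key clockwise a quarter turn to its stop and finish while still gripping it and holding it there against the spring; do not release it. Leave the blue jar, the red jar and the white jar lid that lie around them where they are.

Things in the scene. Friction and masses are not known exactly. Their poses are not given: they have to be found in the camera images.
- battery_mid (a point): Centre (half-way up) of the orange battery pack, upright on the table: 60 mm long (its x), 44 mm wide (y), 70 mm high, 0.3 to 0.5 kg, the same both ways round. Black runners 6 mm high along its foot make the foot 54 mm wide; each has a gap in the middle for the catch. Grip across the 44 mm, by the upper half: the shoe's rails reach 12 mm up its sides.
- battery: The same battery pack; origin at the centre of its underside, 35 mm below battery_mid; same axes.
- console: The fixed mixer control unit, about 166 mm deep (its x, away from the robot) by 213 mm (its y): on its left (+y 75 mm) the blue lock block, 60 mm high; on its right (-y 65 mm) the grey battery shoe with aluminium rails. Origin at the middle of its underside.
- shoe_entry (a point): On the floor of the shoe's open landing, 20 mm above the table, on the robot's side of the fixed mixer control unit. x points along the shoe into the channel, z up. Set the middle of the pack's underside here, its length along x: it stands between the flared cheeks, short of the lips. It then slides 83 mm along +x to the seat: the cheeks guide it, lips cover its runners (1 mm play each side, 1.5 mm above).
- shoe_seat (a point): On the shoe's floor (20 mm above the table): where the middle of the pack's underside is when home; axes as shoe_entry. Two sprung balls in the rails first resist with the pack 25 to 35 mm short of the seat, then rub along the runners and click into their gaps at the seat. The push needed is about 5 to 15 N. A hard stop is 1.5 mm beyond the seat; the catch keeps the pack within about 1.5 mm.
- key_grip (a point): Centre of the key's yellow bow (head): 32 mm wide (key x), 10 mm thick (key y), 42 mm high; z up. The key stands upright, bow up, in a wooden block 56 x 56 x 36 mm with its collar on the block's top and about 2 mm play. It weighs 60 g and is the same both ways round.
- key_collar (a point): Centre of the underside of the key's steel collar (18 mm across, 3 mm thick), 24 mm below key_grip; it rests on the lock's face when the key is fully home.
- key: The same key; origin at the tip of its bit, 49 mm below key_grip. Under the collar a round neck 5 mm across and 9 mm long, then the bit: 12 mm wide (x), 5 mm thick (y), 16 mm long with a rounded foot.
- lock_mouth (a point): Centre of the keyway on the lock's steel top face (66 mm square, blue block), 60 mm above the table. The keyway at rest: a slot 14 mm long along this x, 7 mm wide along y, 3 mm chamfer; z up. The key goes 25 mm straight down until its collar meets the face; sticky sprung pins resist over the last 15 mm (5 to 15 N). It can turn only within 3 mm of fully home.
- lock (a joint): Angle of the lock's cylinder, rad: 0 at rest, growing clockwise seen from above to a stop at 1.571 (quarter turn, run). A spring (0.02 to 0.09 N m) turns it back when let go. The key has about 0.15 rad of play in it, so the key itself must turn a little more than a quarter to reach the stop.
- spare_lid: Bystander, to be left alone: a flat white jar lid, 84 mm across, 10 mm high. Origin at the centre of its underside.
- jar_a: Bystander, to be left alone: a squat blue jar, 52 mm across, 45 mm high. Origin at the centre of its underside.
- jar_b: Bystander, to be left alone: a squat red jar, 52 mm across, 45 mm high. Origin at the centre of its underside.
Not all that is in view belongs to the job. Of the things that look like the key, the smaller one is meant.

How it is judged:
On the way, in this order (a step that is already met when the one before it is completed fails the run):
1. The battery pack is home in the shoe, held by the detent and let go of (x of battery_mid in the frame of shoe_seat between -0.003 and 0.003 m and y of battery_mid in the frame of shoe_seat between -0.003 and 0.003 m and z of battery_mid in the frame of shoe_seat between 0.032 and 0.038 m and angle between battery_mid's own z axis and vertical below 0.08 rad and contact force between the fingers and battery below 0.1 N and linear speed of battery below 0.02 m/s), for 0.2 s.
2. The key is pushed fully into the lock (horizontal distance between key_collar and lock_mouth below 0.004 m and z of key_collar in the frame of lock_mouth below 0.0025 m and angle between key_grip's own z axis and vertical below 0.12 rad), for 0.1 s.
3. The key has turned the cylinder a quarter turn clockwise (all of step 2 and value of joint lock above 1.3 rad), for 0.2 s.
At the end, for the whole second after the job is handed in: Pack within 3 mm of its seat, untouched; key collar within 2.5 mm of the lock face and 4 mm of its axis, key within 0.12 rad of upright; cylinder beyond 1.3 rad (stop 1.571); fingers still on the key with over 1 N; all through the last second (all of step 3 and x of battery_mid in the frame of shoe_seat between -0.003 and 0.003 m and y of battery_mid in the frame of shoe_seat between -0.003 and 0.003 m and z of battery_mid in the frame of shoe_seat between 0.032 and 0.038 m and angle between battery_mid's own z axis and vertical below 0.08 rad and contact force between the fingers and key above 1 N and contact force between each of the fingers, the arm and battery below 0.1 N); the arm keeps its last pose, push and grip.
It fails at once if The blue jar, the red jar or the jar lid is moved more than 25 mm (distance of any of spare_lid, jar_a, jar_b from where it was at the start of the episode above 0.025 m).
It also fails if it takes over 72 s, if anything falls off the work surface, if the arm or the gripper's body presses on something with over 40 N, if the wrist force passes 120 N, or if a joint passes its speed limit or range.

## Working session

There is one attempt and no reset: what is moved stays moved. The work goes in short steps, Python scripts to look and compute and a tool call to move; the robot and the scene stay as the last step left them, time stands still between calls to the robot, and variables do not carry over. Pictures are saved under pics/ and viewed, and the job is handed in when it is done.

Besides the shell and the picture viewer there is one more tool, called as name(argument=value, ...), one argument or row to a line, values as JSON. carry_out: Moves the arm, as the interface text tells. Its arguments: {"type":"object","properties":{"rows":{"type":"array","items":{"type":"array","items":{"type":"number"}}},"force":{"type":"number"}},"required":["rows"]}

```bash
mkdir -p pics; cat > h.py <<'E'
import numpy as np, cv2
from bench import robot
def cam(name):
    p=robot.camera_params(name); im,d=robot.read_camera(name); return p,im,d
def save(im,fn): cv2.imwrite('pics/'+fn,cv2.cvtColor(im,cv2.COLOR_RGB2BGR))
def K(p,h=384):
    f=h/2/np.tan(np.radians(p['vfov'])/2); return f
def ray(p,u,v):
    f=K(p); x=(np.asarray(u,float)-p['cx'])/f; y=(np.asarray(v,float)-p['cy'])/f
    a,b=x.copy(),y.copy()
    for _ in range(20):
        s=1+p['k1']*(a*a+b*b); a=x/s;b=y/s
    return np.stack([a,b,np.ones_like(a)],-1)
def world(p,u,v,d):
    c=ray(p,u,v)*np.asarray(d)[...,None]; T=np.linalg.inv(np.array(p['camera_from_world'])); return c@T[:3,:3].T+T[:3,3]
def plane(p,u,v,z):
    r=ray(p,u,v); T=np.linalg.inv(np.array(p['camera_from_world'])); w=r@T[:3,:3].T; o=T[:3,3]
    return o+w*((z-o[2])/w[...,2])[...,None]
def proj(p,X):
    T=np.array(p['camera_from_world']); c=np.asarray(X)@T[:3,:3].T+T[:3,3]; a=c[...,0]/c[...,2];b=c[...,1]/c[...,2]
    s=1+p['k1']*(a*a+b*b); f=K(p); return np.stack([p['cx']+f*a*s,p['cy']+f*b*s],-1)
def cloud(p,d):
    v,u=np.mgrid[0:d.shape[0],0:d.shape[1]]; return world(p,u,v,d)
E
python3 - <<'E'
from h import *
import pickle
print(robot.state())
for n in ['scene','top','wrist']:
    p,im,d=cam(n); save(im,n+'0.png'); pickle.dump((p,im,d),open(n+'0.pkl','wb')); print(n,p)
E
```

```text
{'t': 0.0, 'qpos': array([-1.03879078,  0.50184925, -0.42674351,  1.55146094,  0.22081547,
        1.13828208, -0.21030031]), 'dq': array([-7.77023447e-04, -1.21606511e-03,  2.20041101e-04,  3.85009711e-05,
       -3.63573764e-05, -3.78931980e-04, -1.39971923e-03]), 'joint_efforts': array([ 5.50649456e-04, -5.69521916e+01, -5.81677973e+00, -2.80933839e+01,
        1.05052619e-02,  1.17777431e-02, -1.71868476e-05]), 'tcp_pos': array([0.17251772, 0.62596893, 0.23024969]), 'ee_rot': array([ 5.76057782e-04,  7.95474152e-01,  6.05986738e-01, -7.83500625e-04]), 'ft_force': array([-0.40170937,  0.49460418, -0.49309574]), 'torque': array([ 0.01308205,  0.0129405 , -0.0409469 ]), 'grip_width': 0.08521135619517212}
scene {'vfov': 45.89994895316394, 'cx': 247.35853139715286, 'cy': 189.82131678562232, 'k1': -0.09891350933022763, 'camera_from_world': array([[ 0.84194307,  0.53949679, -0.00866531, -0.48032675],
       [ 0.4678857 , -0.73799637, -0.48625542, -0.22070744],
       [-0.2687282 ,  0.40534501, -0.87377376,  1.31727156],
       [ 0.        ,  0.        ,  0.        ,  1.        ]])}
top {'vfov': 45.36550622715552, 'cx': 259.71760153576116, 'cy': 185.70815937709997, 'k1': -0.18694436585759208, 'camera_from_world': array([[ 0.01803657, -0.9998348 ,  0.00224917,  0.00916998],
       [-0.98023373, -0.01812616, -0.19701085,  0.56557261],
       [ 0.19701907,  0.00134869, -0.98039873,  1.20106752],
       [ 0.        ,  0.        ,  0.        ,  1.        ]])}
wrist {'vfov': 59.27409377159421, 'cx': 253.95642739284557, 'cy': 195.04994994980723, 'k1': -0.09350871092389844, 'camera_from_world': array([[ 0.26393044,  0.96454095, -0.0012209 , -0.64919647],
       [ 0.91508503, -0.24999714,  0.31641875, -0.04040762],
       [ 0.30489362, -0.08462977, -0.94861883,  0.37967525],
       [ 0.        ,  0.        ,  0.        ,  1.        ]])}
```

View pics/scene0.png

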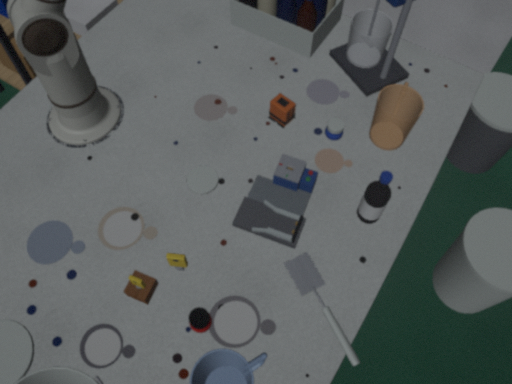

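View pics/top0.png

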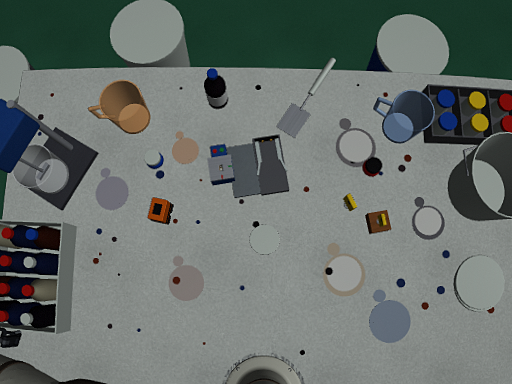

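View pics/wrist0.png

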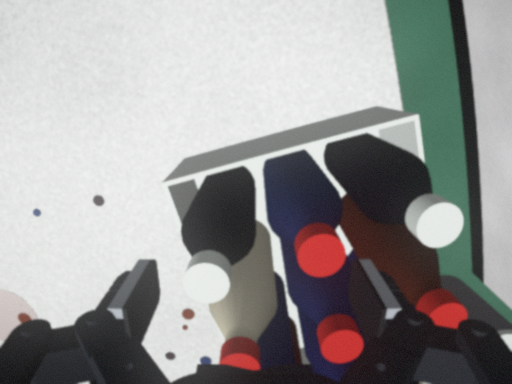

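The top view shows the orange pack at (160,210), the console at (250,168), and yellow things at (350,201) and (379,219). I'll crop closer.

```bash
python3 - <<'E'
from h import *
import pickle
p,im,d=pickle.load(open('top0.pkl','rb'))
a=cv2.resize(im[130:260,130:300],None,fx=4.5,fy=4.5,interpolation=cv2.INTER_CUBIC); save(a,'t_a.png')
a=cv2.resize(im[140:250,310:430],None,fx=5,fy=5,interpolation=cv2.INTER_CUBIC); save(a,'t_b.png')
C=cloud(p,d)
for u,v in [(160,210),(350,201),(345,198),(354,206),(379,219),(383,214),(372,166),(154,159),(263,239),(222,168),(270,165),(250,165)]:
    print(u,v,C[v,u].round(3),d[v,u].round(3))
p,im,d=pickle.load(open('scene0.pkl','rb'))
a=cv2.resize(im[240:340,110:230],None,fx=5,fy=5,interpolation=cv2.INTER_CUBIC); save(a,'s_b.png')
a=cv2.resize(im[80:260,220:350],None,fx=3.3,fy=3.3,interpolation=cv2.INTER_CUBIC); save(a,'s_a.png')
E
```

```text
160 210 [0.49  0.287 0.074] 1.226
350 201 [ 0.521 -0.222  0.09 ] 1.216
345 198 [ 0.534 -0.214  0.061] 1.246
354 206 [ 0.508 -0.233  0.09 ] 1.213
379 219 [ 0.479 -0.31   0.051] 1.245
383 214 [ 0.489 -0.313  0.082] 1.217
372 166 [ 0.63  -0.296  0.045] 1.281
154 159 [0.639 0.32  0.044] 1.284
263 239 [0.424 0.008 0.006] 1.279
222 168 [0.612 0.124 0.06 ] 1.263
270 165 [ 0.634 -0.009  0.018] 1.308
250 165 [0.634 0.048 0.011] 1.316
```

View pics/t_a.png

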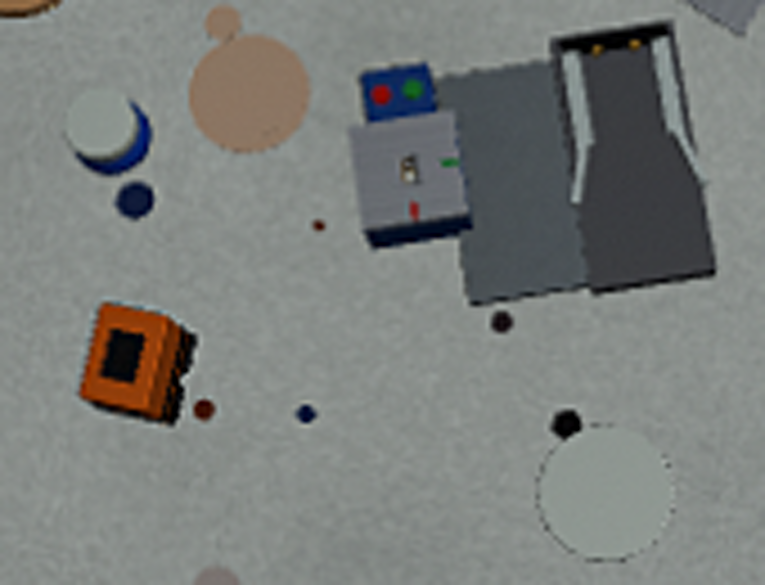

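View pics/t_b.png

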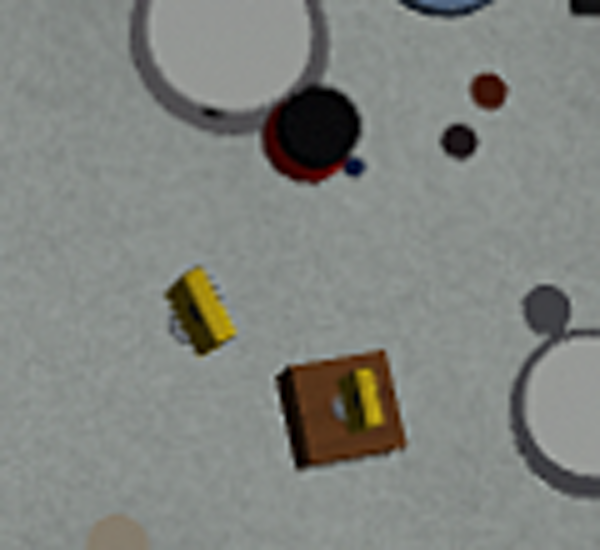

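View pics/s_b.png

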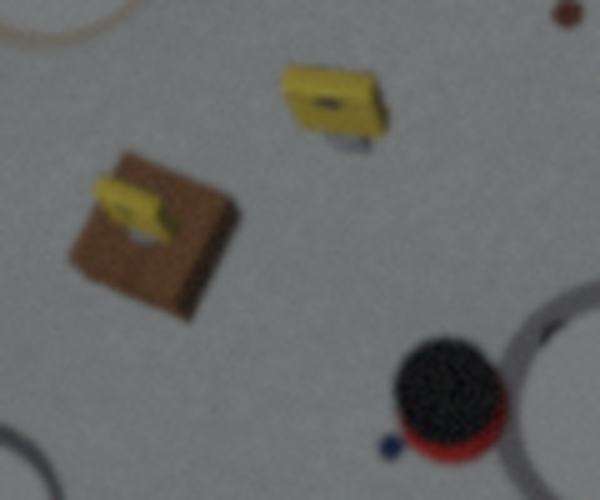

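View pics/s_a.png

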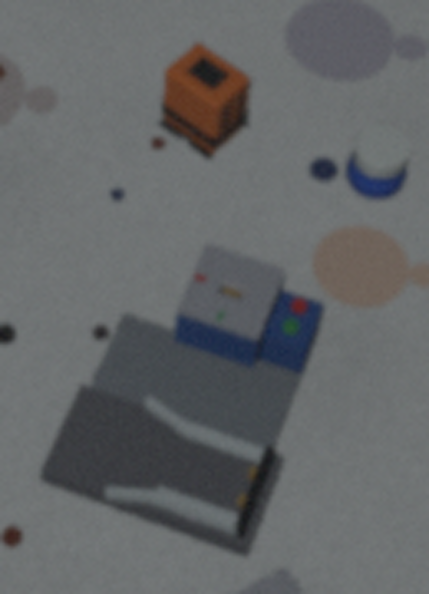

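Key look-alikes: the yellow bow in the wooden block at top (382,215), and a larger yellow key at (350,201) standing without a block. The crop confirms the first is smaller, and the 56 mm block matches the description, so I choose that one. The pack has one candidate, the orange box at (160,210); the orange mug at (125,108) is not it. The jars are blue (154,159) and red (372,166), and the lid is white at (263,239). Next, coarse positions.

```bash
cat >> h.py <<'E'
def rect(P):
    P=np.asarray(P)[:,:2].astype(np.float32)*1000
    (c,wh,a)=cv2.minAreaRect(P); return np.array(c)/1000,wh,a
E
python3 - <<'E'
from h import *
import pickle
p,im,d=pickle.load(open('top0.pkl','rb'))
C=cloud(p,d); z=C[...,2]
def box(u0,u1,v0,v1):
    m=np.zeros(d.shape,bool); m[v0:v1,u0:u1]=1; return m
hsv=cv2.cvtColor(im,cv2.COLOR_RGB2HSV)
for n,b,lo,hi in [('batt top',(140,180,190,230),.064,.078),('lockface',(200,240,150,192),.054,.066),('block',(360,396,200,236),.030,.042),('keytop',(360,400,205,230),.072,.095),('bigkeytop',(335,365,185,215),.08,.11),('jarred',(355,390,150,180),.038,.05),('jarblue',(140,170,145,175),.038,.05),('rails',(235,300,130,200),.026,.045)]:
    m=box(*b)&(z>lo)&(z<hi); P=C[m]; print(n,m.sum(),P.mean(0).round(4),[x if np.isscalar(x) else np.round(x,4) for x in rect(P)])
E
```

```text
batt top 356 [0.4937 0.2956 0.0696] [array([0.4938, 0.2969]), array([45.6729, 60.8088]), 79.72872924804688]
lockface 568 [0.6157 0.13   0.0596] [array([0.6247, 0.1319]), array([86.9159, 66.4575]), 10.382354736328125]
block 303 [ 0.4749 -0.3119  0.0355] [array([ 0.4756, -0.3145]), array([56.8514, 57.1335]), 11.908829689025879]
keytop 46 [ 0.4738 -0.3132  0.0798] [array([ 0.4742, -0.3134]), array([30.9253,  9.9369]), 10.586920738220215]
bigkeytop 80 [ 0.5228 -0.2239  0.0908] [array([ 0.5229, -0.2247]), array([41.1678, 13.6195]), 23.55837059020996]
jarred 197 [ 0.6344 -0.3011  0.0446] [array([ 0.6349, -0.3011]), array([43.4677, 46.1355]), 9.55044937133789]
jarblue 185 [0.6452 0.3271 0.0446] [array([0.6463, 0.3272]), array([43.3848, 42.2844]), 67.20805358886719]
rails 321 [ 0.6743 -0.0022  0.033 ] [array([ 0.6358, -0.0106]), array([160.9577,  83.0926]), 6.033076286315918]
```

```bash
cat >> h.py <<'E'
from scipy.spatial.transform import Rotation as Ro
def tool():
    s=robot.state(); q=s['ee_rot']; R=Ro.from_quat([q[1],q[2],q[3],q[0]]).as_matrix(); return s,R,s['tcp_pos']
def delta(target,yaw_x=None):
    "tool-frame shift (cm) to world target, turn deg about tool z (done after)"
    s,R,t=tool(); dl=R.T@(np.asarray(target)-t)*100
    y=np.degrees(np.arctan2(R[1,0],R[0,0])); print('t',s['t'],'tcp',t.round(4),'yaw_x',y.round(2),'q',s['qpos'].round(2),'shift cm',dl.round(2), 'turn', None if yaw_x is None else round(-(((yaw_x-y)+180)%360-180),2),'f',s['ft_force'].round(1),'tilt',np.degrees(np.arccos(-R[2,2])).round(2))
E
python3 - <<'E'
from h import *
s,R,t=tool(); p=robot.camera_params('wrist'); T=np.linalg.inv(p['camera_from_world'])
print(R.T@(T[:3,3]-t), R.T@T[:3,:3]); print(R)
delta([.494,.297,.30],79.7)
E
```

```text
[-1.20303451e-04 -8.29433667e-02 -1.41783822e-01] [[ 9.99998540e-01  1.39399866e-03  9.88715338e-04]
 [-1.63527149e-03  9.48587291e-01  3.16511418e-01]
 [-4.96666311e-04 -3.16512573e-01  9.48588185e-01]]
[[ 2.65510532e-01  9.64107839e-01 -4.82535256e-04]
 [ 9.64106850e-01 -2.65510952e-01 -1.38433364e-03]
 [-1.46276531e-03 -9.76603831e-05 -9.99998925e-01]]
t 0.15 tcp [0.1725 0.6262 0.2305] yaw_x 74.6 q [-1.04  0.5  -0.43  1.55  0.22  1.14 -0.21] shift cm [-23.21  39.74  -6.92] turn -5.1 f [ 0.2 -1.  -0.3] tilt 0.08
```

carry_out(
  rows=[
    [-2.3,3.7,-0.2,-0.5,8.5],
    [-2.3,3.7,-0.2,-0.5,8.5],
    [-2.3,3.7,-0.2,-0.5,8.5],
    [-2.3,3.7,-0.2,-0.5,8.5],
    [-2.3,3.7,-0.2,-0.5,8.5],
    [-2.3,3.7,-0.2,-0.5,8.5],
    [-2.3,3.7,-0.2,-0.5,8.5],
    [-2.3,3.7,-0.2,-0.5,8.5],
    [-2.3,3.7,-0.2,-0.5,8.5],
    [-2.3,3.7,-0.2,-0.5,8.5],
    [0,0,0,0,8.5],
    [0,0,0,0,8.5],
  ],
)

```text
t: 1.65
tcp_pos: [0.4799, 0.3189, 0.251]
ee_rot: [-0.0, 0.768, 0.64, -0.0]
ft_force: [1.0, 0.8, 0.5]
grip_width: 0.085
```

```bash
python3 - <<'E'
from h import *
delta([.494,.297,.25],79.7)
p,im,d=cam('wrist'); save(im,'w1.png')
C=cloud(p,d); z=C[...,2]
hsv=cv2.cvtColor(im,cv2.COLOR_RGB2HSV)
m=(z>.06)&(z<.08)&(abs(C[...,0]-.494)<.06)&(abs(C[...,1]-.297)<.06)
print(m.sum(),C[m].mean(0),rect(C[m]), proj(p,C[m].mean(0)))
E
```

```text
t 1.65 tcp [0.4799 0.3189 0.251 ] yaw_x 79.6 q [-0.38  0.33 -0.31  1.72  0.11  1.1   0.66] shift cm [-1.9   1.79  0.1 ] turn -0.1 f [1.  0.8 0.5] tilt 0.06
2448 [0.49224409 0.29783429 0.06910389] (array([0.49383148, 0.29706158]), (42.942291259765625, 59.01873016357422), 79.79700469970703) [235.09706293 186.68611558]
```

View pics/w1.png

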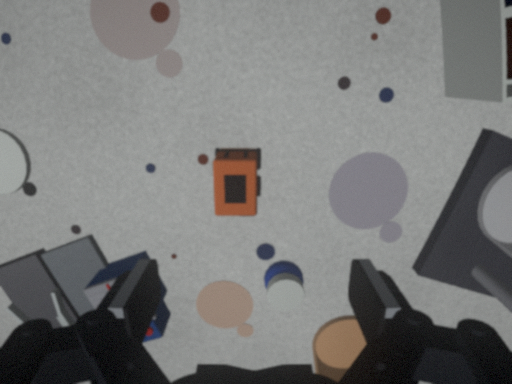

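The pack sits at (235,187) and its top measures 43x59 mm at z 0.069, which fits. I'll look at the console before gripping.

```bash
python3 - <<'E'
from h import *
delta([.62,.06,.28],97)
E
```

```text
t 1.7 tcp [0.4793 0.3196 0.2511] yaw_x 79.69 q [-0.38  0.33 -0.31  1.72  0.11  1.1   0.66] shift cm [-23.03  18.48  -2.92] turn -17.31 f [-0.1  1.   0. ] tilt 0.06
```

carry_out(
  rows=[
    [-2.9,2.3,-0.36,0,8.5],
    [-2.9,2.3,-0.36,0,8.5],
    [-2.9,2.3,-0.36,0,8.5],
    [-2.9,2.3,-0.36,0,8.5],
    [-2.9,2.3,-0.36,0,8.5],
    [-2.9,2.3,-0.36,0,8.5],
    [-2.9,2.3,-0.36,0,8.5],
    [-2.9,2.3,-0.36,0,8.5],
    [0,0,0,-8,8.5],
    [0,0,0,-8,8.5],
    [0,0,0,0,8.5],
    [0,0,0,0,8.5],
  ],
)

```text
t: 3.2
tcp_pos: [0.6193, 0.0584, 0.28]
ee_rot: [-0.0, 0.672, 0.74, 0.0]
ft_force: [-0.3, 0.3, -0.0]
grip_width: 0.0848
```

```bash
python3 - <<'E'
from h import *
import pickle
delta([.62,.06,.28],97)
p,im,d=cam('wrist'); save(im,'w2.png'); pickle.dump((p,im,d),open('w2.pkl','wb'))
C=cloud(p,d); z=C[...,2]
zz=np.clip(z/0.1,0,1); save(cv2.applyColorMap((zz*255).astype(np.uint8),cv2.COLORMAP_JET),'w2z.png')
E
```

```text
t 3.2 tcp [0.6193 0.0584 0.28  ] yaw_x 95.55 q [ 0.04  0.39 -0.23  1.58  0.09  1.19  1.46] shift cm [0.15 0.09 0.  ] turn -1.45 f [-0.3  0.3 -0. ] tilt 0.02
```

View pics/w2.png

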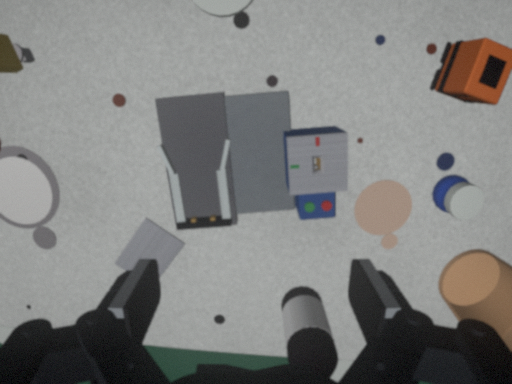

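View pics/w2z.png

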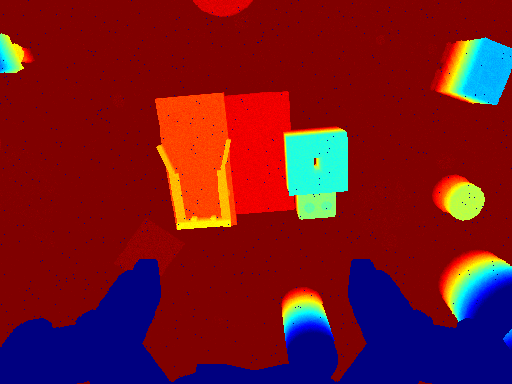

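```bash
cat > m.py <<'E'
from h import *
import pickle,sys
p,im,d=pickle.load(open(sys.argv[1],'rb'))
C=cloud(p,d); z=C[...,2]; Y,X=np.mgrid[0:384,0:512]
def box(u0,u1,v0,v1): return (X>=u0)&(X<u1)&(Y>=v0)&(Y<v1)
def q(a): return np.degrees(np.arctan2(a[1],a[0]))
m=box(275,360,120,200)&(z>.053)&(z<.067); print('face',m.sum(),z[m].mean(),rect(C[m]))
m=box(150,245,85,240)&(z>.014)&(z<.026); print('floor20',m.sum(),z[m].mean(),rect(C[m]))
m=box(150,245,85,240)&(z>.029)&(z<.05); print('rails',m.sum(),z[m].mean(),rect(C[m]))
m=box(150,350,85,240)&(z>.006)&(z<.08); print('all',m.sum(),rect(C[m]))
m=box(225,350,85,240)&(z>.006)&(z<.014); print('low',m.sum(),z[m].mean(),rect(C[m]))
a=cv2.resize(im[85:235,150:355],None,fx=3.8,fy=3.8,interpolation=cv2.INTER_CUBIC); save(np.clip(a.astype(int)*2,0,255).astype(np.uint8),sys.argv[1][:2]+'c.png')
E
python3 m.py w2.pkl
```

```text
face 3513 0.05917606825773164 (array([0.61476648, 0.12933337]), (67.20762634277344, 66.61759185791016), 10.401871681213379)
floor20 6995 0.019210707768102533 (array([ 0.63790765, -0.00936531]), (166.03675842285156, 87.21900939941406), 8.933924674987793)
rails 1609 0.03247915205243855 (array([ 0.66142834, -0.00476458]), (105.91194152832031, 87.91824340820312), 9.813985824584961)
all 20654 (array([0.62711481, 0.05511885]), (166.22216796875, 217.47293090820312), 9.977090835571289)
low 6950 0.011231752315313504 (array([0.61809119, 0.09575262]), (155.8668212890625, 133.54254150390625), 10.410337448120117)
```

View pics/w2c.png

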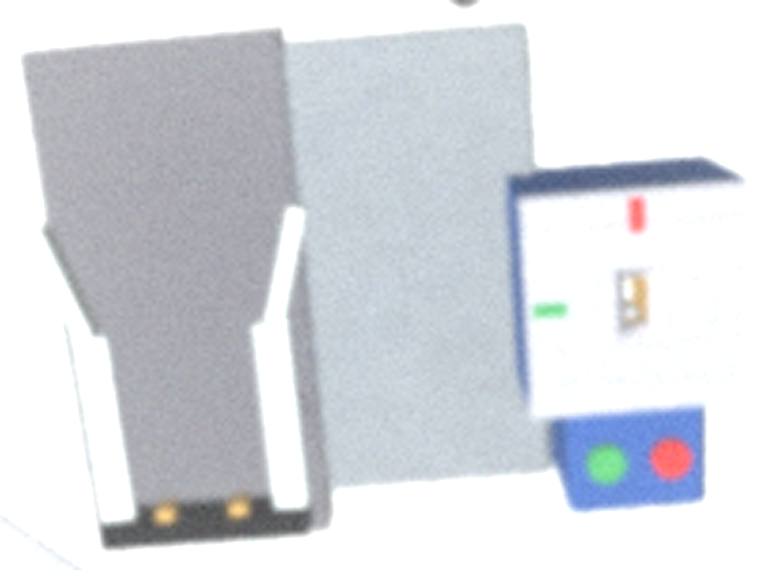

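The wrist view puts the lock face at crop (630,300), with size 67x66 mm and z 0.059, at (0.6148, 0.1293). The console centre is (0.6271, 0.0551) with yaw about 10°, and the key slot runs along console x. All of this fits the sizes given. Back to the pack.

```bash
python3 - <<'E'
from h import *
delta([.4938,.2971,.16],79.8)
E
```

```text
t 3.25 tcp [0.6193 0.0581 0.2801] yaw_x 95.55 q [ 0.04  0.39 -0.23  1.58  0.09  1.19  1.46] shift cm [ 25.   -10.18  12.01] turn 15.75 f [-0.4 -0.  -0.4] tilt 0.01
```

carry_out(
  rows=[
    [3.1,-1.27,0.5,0,8.5],
    [3.1,-1.27,0.5,0,8.5],
    [3.1,-1.27,0.5,0,8.5],
    [3.1,-1.27,0.5,0,8.5],
    [3.1,-1.27,2,0,8.5],
    [3.1,-1.27,2,0,8.5],
    [3.1,-1.27,3,0,8.5],
    [3.2,-1.27,3,0,8.5],
    [0,0,0,8,8.5],
    [0,0,0,7.75,8.5],
    [0,0,0,0,8.5],
  ],
)

```text
t: 4.62
tcp_pos: [0.4939, 0.2955, 0.1601]
ee_rot: [0.0, 0.767, 0.642, -0.0]
ft_force: [-0.4, 0.6, -0.8]
grip_width: 0.085
```

```bash
python3 - <<'E'
from h import *
delta([.4938,.2971,.03],79.8)
E
```

```text
t 4.625 tcp [0.4939 0.2955 0.1601] yaw_x 79.9 q [-0.38  0.43 -0.26  1.81  0.14  0.92  0.69] shift cm [ 0.15 -0.04 13.01] turn 0.1 f [-0.4  0.6 -0.8] tilt 0.02
```

carry_out(
  rows=[
    [0.15,0,2.5,0,8.5],
    [0,0,2.7,0,8.5],
    [0,0,2.6,0,8.5],
    [0,0,2.6,0,8.5],
    [0,0,2.6,0,8.5],
    [0,0,0,0,8.5],
    [0,0,0,0,3.5],
    [0,0,0,0,3.5],
    [0,0,0,0,3.5],
    [0,0,0,0,3.5],
    [0,0,0,0,3.5],
  ],
  force=80,
)

```text
t: 6.0
tcp_pos: [0.4955, 0.2971, 0.0316]
ee_rot: [0.0, 0.767, 0.642, 0.001]
ft_force: [-0.8, -0.8, 5.9]
grip_width: 0.043
```

```bash
python3 - <<'E'
from h import *
delta([.4938,.2971,.03],79.8); print(robot.state()['grip_width'])
E
```

```text
t 6.0 tcp [0.4955 0.2971 0.0316] yaw_x 79.85 q [-0.41  0.62 -0.22  1.87  0.21  0.67  0.64] shift cm [-0.03 -0.17  0.16] turn 0.05 f [-0.8 -0.8  5.9] tilt 0.14
0.043024919345444904
```

Gripped: opening 43 mm, with the wrist force showing the load. Lift first, then aim over the landing at about (0.596, -0.016).

carry_out(
  rows=[
    [0,0,-1,0,3.5],
    [0,0,-3,0,3.5],
    [0,0,-4,0,3.5],
    [0,0,-4,0,3.5],
    [0,0,0,0,3.5],
  ],
)

```text
t: 6.62
tcp_pos: [0.4963, 0.298, 0.1535]
ee_rot: [0.0, 0.767, 0.642, 0.003]
ft_force: [1.0, 0.7, -5.5]
grip_width: 0.0432
```

```bash
python3 - <<'E'
from h import *
print(robot.state()['grip_width'])
delta([.5962,-.0164,.15],100.1)
p,im,d=cam('wrist'); save(im,'w3.png')
E
```

```text
0.04319816642122846
t 6.625 tcp [0.4963 0.298  0.1535] yaw_x 79.86 q [-0.38  0.44 -0.27  1.81  0.14  0.9   0.69] shift cm [-29.19  15.37   0.3 ] turn -20.24 f [ 1.   0.7 -5.5] tilt 0.38
```

View pics/w3.png

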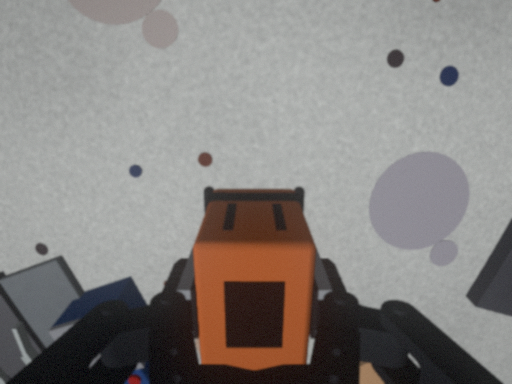

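carry_out(
  rows=[
    [-1.5,0.8,0,0,3.5],
    [-3.5,1.84,0,0,3.5],
    [-3.8,2,0,0,3.5],
    [-3.8,2,0,0,3.5],
    [-3.8,2,0,0,3.5],
    [-3.8,2,0,0,3.5],
    [-3.8,2,0,0,3.5],
    [-3.5,1.84,0,0,3.5],
    [-1.7,0.9,0,0,3.5],
    [0,0,0,-10.1,3.5],
    [0,0,0,-10.1,3.5],
    [0,0,0,0,3.5],
  ],
)

```text
t: 8.18
tcp_pos: [0.5931, -0.0179, 0.1486]
ee_rot: [-0.001, 0.643, 0.766, -0.001]
ft_force: [0.2, -0.2, -4.6]
grip_width: 0.0433
```

```bash
python3 - <<'E'
from h import *
print(robot.state()['grip_width'])
delta([.5962,-.0164,.055],100.1)
p,im,d=cam('wrist'); save(im,'w4.png')
E
```

```text
0.04330949224462999
t 8.175 tcp [ 0.5931 -0.0179  0.1486] yaw_x 99.98 q [ 0.18  0.47 -0.25  1.77  0.14  0.92  1.61] shift cm [0.09 0.36 9.36] turn -0.12 f [ 0.2 -0.2 -4.6] tilt 0.17
```

View pics/w4.png

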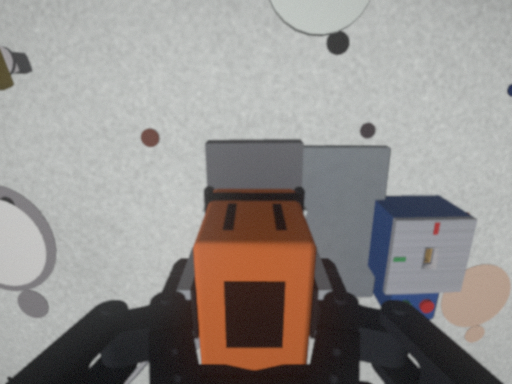

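```bash
python3 - <<'E'
from h import *
p,im,d=cam('wrist'); C=cloud(p,d); z=C[...,2]
s,R,t=tool(); Q=(C-t)@R  # tool frame: x(jaw), y, z
Y,X=np.mgrid[0:384,0:512]
hsv=cv2.cvtColor(im,cv2.COLOR_RGB2HSV)
m=(hsv[...,0]<15)&(hsv[...,1]>150)&(Q[...,2]<-.030)&(X>180)&(X<330)&(Y>150)
print('top',m.sum(),Q[m].min(0),Q[m].max(0), rect(Q[m]))
m=(z>.014)&(z<.026)&(X>190)&(X<312)&(Y<200)
P=Q[m]; 
for y0 in np.arange(P[:,1].min()+.004,P[:,1].max()-.004,.006):
    k=P[(abs(P[:,1]-y0)<.003)]; print(y0.round(3),np.percentile(k[:,0],[1,99]).round(4),np.mean(np.percentile(k[:,0],[1,99])).round(4))
for y in (150,160,170,180,188):
    r=np.where(m[y])[0]; print(y,r.min(),r.max(),Q[y,r.min()],Q[y,r.max()])
E
```

```text
top 11547 [-0.02124102 -0.08303665 -0.14158872] [ 0.02253052  0.02723754 -0.03000341] (array([ 0.00059123, -0.02789944]), (110.27465057373047, 43.73366928100586), 89.87364196777344)
-0.034 [-0.0381  0.0393] 0.0006
-0.028 [-0.0378  0.0397] 0.001
-0.022 [-0.038   0.0404] 0.0012
-0.016 [-0.0378  0.0397] 0.001
-0.01 [-0.0377  0.04  ] 0.0011
-0.004 [-0.0376  0.0397] 0.001
150 206 302 [-0.03804871 -0.03132372  0.12893415] [ 0.03995909 -0.03133606  0.12946183]
160 206 302 [-0.03847012 -0.0228999   0.12954467] [ 0.04042916 -0.02286841  0.13018996]
170 207 301 [-0.03787301 -0.0146477   0.12874791] [ 0.03978853 -0.01471009  0.12892375]
180 207 301 [-0.03822379 -0.00606674  0.12874533] [ 0.04042159 -0.00563252  0.13064115]
188 214 294 [-0.03272834  0.0011895   0.12964347] [0.03434397 0.00029572 0.1270461 ]
```

carry_out(
  rows=[
    [0.06,0.36,0,0,3.5],
    [0,0,3,0,3.5],
    [0,0,3,0,3.5],
    [0,0,2.5,0,3.5],
    [0,0,0.6,0,3.5],
    [0,0,0.3,0,3.5],
    [0,0,0,0,3.5],
  ],
)

```text
t: 9.15
tcp_pos: [0.5987, -0.0166, 0.057]
ee_rot: [0.001, 0.643, 0.766, 0.001]
ft_force: [0.0, -0.4, -4.3]
grip_width: 0.0435
```

```bash
python3 - <<'E'
from h import *
delta([.5962,-.0164,.0516],100.1)
E
```

```text
t 9.15 tcp [ 0.5987 -0.0166  0.057 ] yaw_x 100.04 q [ 0.15  0.6  -0.22  1.81  0.19  0.75  1.58] shift cm [ 0.06 -0.24  0.54] turn -0.06 f [ 0.  -0.4 -4.3] tilt 0.1
```

carry_out(
  rows=[
    [0,0,0.3,0,3.5],
    [0,0,0.2,0,3.5],
    [0,0,0,0,3.5],
  ],
)

```text
t: 9.52
tcp_pos: [0.5983, -0.0168, 0.0517]
ee_rot: [0.0, 0.643, 0.766, 0.0]
ft_force: [-1.0, -0.6, -1.1]
grip_width: 0.0434
```

```bash
python3 - <<'E'
from h import *
delta([.5962,-.0164,.0516],100.1)
E
```

```text
t 9.525 tcp [ 0.5983 -0.0168  0.0517] yaw_x 100.04 q [ 0.15  0.61 -0.22  1.81  0.19  0.74  1.58] shift cm [ 0.08 -0.2   0.01] turn -0.06 f [-1.  -0.6 -1.1] tilt 0.06
```

Light floor contact at the expected height. Now slide in.

carry_out(
  rows=[
    [0,0.7,0,0,3.5],
    [0,0.7,0,0,3.5],
    [0,0.7,0,0,3.5],
    [0,0.7,0,0,3.5],
    [0,0.7,0,0,3.5],
    [0,0.5,0,0,3.5],
    [0,0,0,0,3.5],
  ],
)

```text
t: 10.4
tcp_pos: [0.6388, -0.0094, 0.0517]
ee_rot: [0.001, 0.642, 0.766, 0.001]
ft_force: [-0.7, 0.5, 3.8]
grip_width: 0.0434
```

```bash
python3 - <<'E'
from h import *
delta([.6779,-.0019,.0516],100.1)
E
```

```text
t 10.4 tcp [ 0.6388 -0.0094  0.0517] yaw_x 100.06 q [ 0.13  0.67 -0.22  1.71  0.19  0.79  1.57] shift cm [0.06 3.98 0.02] turn -0.04 f [-0.7  0.5  3.8] tilt 0.14
```

carry_out(
  rows=[
    [0,0.4,0,0,3.5],
    [0,0.4,0,0,3.5],
    [0,0.4,0,0,3.5],
    [0,0.4,0,0,3.5],
    [0,0.4,0,0,3.5],
    [0,0,0,0,3.5],
  ],
)

```text
t: 11.15
tcp_pos: [0.6553, -0.0062, 0.0518]
ee_rot: [-0.001, 0.642, 0.766, -0.001]
ft_force: [-7.4, -0.4, 9.1]
grip_width: 0.0429
```

```bash
python3 - <<'E'
from h import *
delta([.6779,-.0019,.0516],100.1); print(robot.state()['torque'])
E
```

```text
t 11.15 tcp [ 0.6553 -0.0062  0.0518] yaw_x 100.06 q [ 0.12  0.69 -0.22  1.65  0.19  0.82  1.57] shift cm [0.03 2.3  0.01] turn -0.04 f [-7.4 -0.4  9.1] tilt 0.19
[0.09310575 1.61088274 0.17670154]
```

carry_out(
  rows=[
    [0,0.4,-0.05,0,3.5],
    [0,0.4,0,0,3.5],
    [0,0.4,0,0,3.5],
    [0,0,0,0,3.5],
  ],
)

```text
t: 11.65
tcp_pos: [0.6672, -0.0041, 0.0518]
ee_rot: [-0.001, 0.642, 0.766, -0.001]
ft_force: [-6.1, -1.1, 7.9]
grip_width: 0.0431
```

```bash
python3 - <<'E'
from h import *
delta([.6779,-.0019,.0516],100.1); print(robot.state()['torque'])
E
```

```text
t 11.65 tcp [ 0.6672 -0.0041  0.0518] yaw_x 100.06 q [ 0.12  0.71 -0.22  1.62  0.19  0.83  1.57] shift cm [0.03 1.09 0.02] turn -0.04 f [-6.1 -1.1  7.9] tilt 0.18
[0.00852386 1.34215744 0.03579251]
```

carry_out(
  rows=[
    [0,0.3,-0.05,0,3.5],
    [0,0.3,0,0,3.5],
    [0,0,0,0,3.5],
  ],
)

```text
t: 12.02
tcp_pos: [0.6747, -0.0024, 0.0518]
ee_rot: [-0.0, 0.642, 0.766, 0.0]
ft_force: [-1.2, 0.2, 1.3]
grip_width: 0.0434
```

```bash
python3 - <<'E'
from h import *
delta([.6779,-.0019,.0516],100.1); print(robot.state()['torque'])
p,im,d=cam('wrist'); save(im,'w5.png')
p,im,d=cam('top'); a=cv2.resize(im[110:230,220:320],None,fx=5,fy=5,interpolation=cv2.INTER_CUBIC); save(a,'t5.png')
E
```

```text
t 12.025 tcp [ 0.6747 -0.0024  0.0518] yaw_x 100.08 q [ 0.11  0.72 -0.22  1.6   0.19  0.84  1.57] shift cm [-0.01  0.33  0.02] turn -0.02 f [-1.2  0.2  1.3] tilt 0.04
[0.30149012 0.40210355 0.08034463]
```

View pics/w5.png

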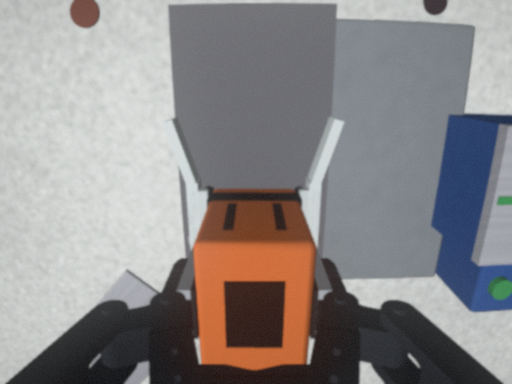

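The force fell from 6 to 1 N with a forward jump, so it probably clicked. I'll check with a small further push for the hard stop.

carry_out(
  rows=[
    [0,0.2,0,0,3.5],
    [0,0.2,0,0,3.5],
    [0,0,0,0,3.5],
  ],
)

```text
t: 12.5
tcp_pos: [0.6768, -0.0027, 0.0518]
ee_rot: [-0.001, 0.642, 0.766, -0.001]
ft_force: [-6.5, -0.4, 5.1]
grip_width: 0.0434
```

```bash
python3 - <<'E'
from h import *
delta([.6779,-.0019,.0516],100.1)
E
```

```text
t 12.5 tcp [ 0.6768 -0.0027  0.0518] yaw_x 100.05 q [ 0.11  0.72 -0.21  1.59  0.19  0.85  1.57] shift cm [0.06 0.12 0.02] turn -0.05 f [-6.5 -0.4  5.1] tilt 0.22
```

carry_out(
  rows=[
    [0,0.2,0,0,3.5],
    [0,0.2,0,0,3.5],
    [0,0,0,0,3.5],
  ],
)

```text
t: 12.88
tcp_pos: [0.6771, -0.0026, 0.052]
ee_rot: [-0.004, 0.642, 0.766, -0.004]
ft_force: [-17.9, -1.4, 15.2]
grip_width: 0.0429
```

```bash
python3 - <<'E'
from h import *
delta([.6779,-.0019,.0516],100.1)
E
```

```text
t 12.875 tcp [ 0.6771 -0.0026  0.052 ] yaw_x 100.05 q [ 0.11  0.73 -0.21  1.59  0.19  0.86  1.57] shift cm [0.06 0.09 0.04] turn -0.05 f [-17.9  -1.4  15.2] tilt 0.65
```

Hard stop reached at 18 N. Ease back to the seat, then release.

carry_out(
  rows=[
    [0,-0.3,0,0,3.5],
    [0,-0.3,0,0,3.5],
    [0,0,0,0,3.5],
    [0,0,0,0,5.2],
    [0,0,0,0,6.5],
    [0,0,0,0,8],
    [0,0,0,0,8],
  ],
)

```text
t: 13.75
tcp_pos: [0.6768, -0.0028, 0.0522]
ee_rot: [0.0, 0.642, 0.766, 0.0]
ft_force: [0.2, 0.3, -1.5]
grip_width: 0.0801
```

```bash
python3 - <<'E'
from h import *
delta([.6779,-.0019,.0516],100.1); print(robot.state()['grip_width'])
p,im,d=cam('wrist'); save(im,'w6.png')
E
```

```text
t 13.75 tcp [ 0.6768 -0.0028  0.0522] yaw_x 100.05 q [ 0.11  0.72 -0.21  1.6   0.19  0.84  1.57] shift cm [0.07 0.12 0.06] turn -0.05 f [ 0.2  0.3 -1.5] tilt 0.03
0.08009955658325606
```

View pics/w6.png

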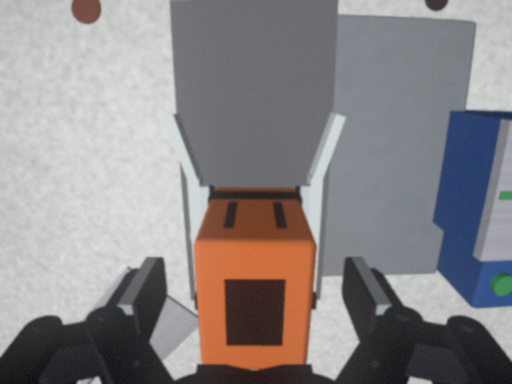

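carry_out(
  rows=[
    [0,0,-2,0,8],
    [0,0,-4,0,8],
    [0,0,-4,0,8],
    [0,0,-4,0,8],
    [0,0,-3,0,8],
    [0,0,0,0,8],
  ],
)

```text
t: 14.55
tcp_pos: [0.679, -0.0025, 0.2273]
ee_rot: [0.003, 0.642, 0.766, 0.003]
ft_force: [-0.4, 0.8, -0.9]
grip_width: 0.0801
```

```bash
python3 - <<'E'
from h import *
import pickle
delta([.465,-.313,.22],100.6)
p,im,d=cam('wrist'); save(im,'w7.png'); pickle.dump((p,im,d),open('w7.pkl','wb'))
C=cloud(p,d);z=C[...,2]
m=(z>.083)&(z<.097)&(abs(C[...,0]-.67)<.06)&(abs(C[...,1])<.05)
print(m.sum(),C[m].mean(0),rect(C[m]))
E
```

```text
t 14.55 tcp [ 0.679  -0.0025  0.2273] yaw_x 100.05 q [ 0.14  0.53 -0.25  1.49  0.14  1.14  1.61] shift cm [-26.84 -26.5    0.56] turn -0.55 f [-0.4  0.8 -0.9] tilt 0.46
3380 [ 0.67388383 -0.00266529  0.08923786] (array([ 0.67561371, -0.00230372]), (60.89634704589844, 43.80818176269531), 8.944437980651855)
```

View pics/w7.png

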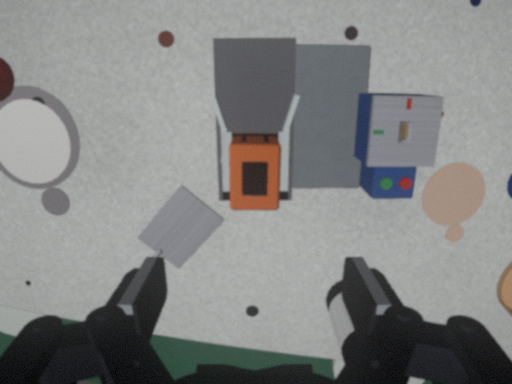

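The pack is seated against the end wall at (255,180): z 0.089, yaw 9°, centred in the shoe. Now the key.

carry_out(
  rows=[
    [-2.4,-2.4,0,0,8],
    [-3.05,-3,0,0,8],
    [-3.05,-3,0,0,8],
    [-3.05,-3,0,0,8],
    [-3.05,-3,0,0,8],
    [-3.05,-3,0,0,8],
    [-3.05,-3,0,0,8],
    [-3.05,-3,0,0,8],
    [-2.9,-3,0,-0.5,8],
    [0,0,0,0,8],
    [0,0,0,0,8],
  ],
)

```text
t: 15.98
tcp_pos: [0.4629, -0.3104, 0.2213]
ee_rot: [-0.001, 0.639, 0.769, 0.0]
ft_force: [0.5, 0.6, -0.1]
grip_width: 0.0801
```

```bash
cat > k.py <<'E'
from h import *
import pickle,sys
n=sys.argv[1]
delta([.4742,-.3134,.055],100.6)
p,im,d=cam('wrist'); save(im,n+'.png'); pickle.dump((p,im,d),open(n+'.pkl','wb'))
C=cloud(p,d);z=C[...,2]
m0=(abs(C[...,0]-.474)<.05)&(abs(C[...,1]+.3134)<.05)
m=m0&(z>.072)&(z<.09)
print('bow top',m.sum(),C[m].mean(0),rect(C[m]),proj(p,C[m].mean(0)))
m=m0&(z>.031)&(z<.041)
print('block',m.sum(),C[m].mean(0),rect(C[m]))
s,R,t=tool(); m=m0&(z>.072)&(z<.09); print('tool frame',rect(((C-t)@R)[m]))
E
python3 k.py w8
```

```text
t 15.975 tcp [ 0.4629 -0.3104  0.2213] yaw_x 100.54 q [ 0.67  0.32 -0.15  1.8   0.05  1.02  2.25] shift cm [-0.52  1.07 16.63] turn -0.06 f [ 0.5  0.6 -0.1] tilt 0.1
bow top 397 [ 0.47524074 -0.31497071  0.07970436] (array([ 0.47614975, -0.31453488]), (31.60967254638672, 9.865015029907227), 10.136523246765137) [245.1266032  194.64614839]
block 2527 [ 0.47435939 -0.31473081  0.03533184] (array([ 0.47669531, -0.31478415]), (56.693416595458984, 55.97357940673828), 10.655401229858398)
tool frame (array([-0.00713633,  0.01163734]), (9.86312484741211, 31.609437942504883), 0.48468339443206787)
```

View pics/w8.png

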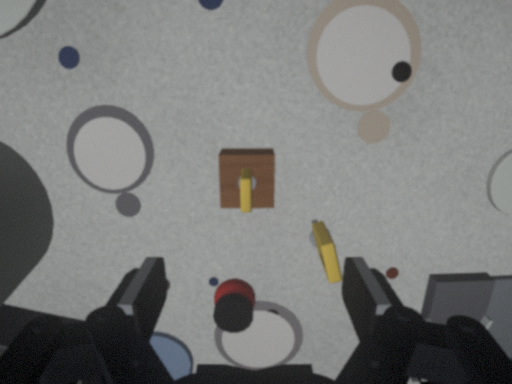

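The key bow is at (245,195), 31.6 x 9.9 mm, z 0.080; the block is 56 mm. It matches. The larger key stays at (327,250).

carry_out(
  rows=[
    [-0.7,1.15,0,0.4,5],
    [0,0,3,0,5],
    [0,0,4,0,5],
    [0,0,3,0,5],
    [0,0,0,0,5],
  ],
  force=80,
)

```text
t: 16.65
tcp_pos: [0.4752, -0.314, 0.1195]
ee_rot: [-0.003, 0.641, 0.767, -0.0]
ft_force: [1.2, -0.5, 0.5]
grip_width: 0.0501
```

```bash
python3 k.py w9
```

```text
t 16.65 tcp [ 0.4752 -0.314   0.1195] yaw_x 100.25 q [ 0.65  0.47 -0.14  1.85  0.08  0.83  2.22] shift cm [ 0.06 -0.06  6.46] turn -0.35 f [ 1.2 -0.5  0.5] tilt 0.3
bow top 873 [ 0.47444282 -0.31504213  0.0795751 ] (array([ 0.47611621, -0.31490775]), (32.02383041381836, 9.963800430297852), 10.490683555603027) [250.94091376 229.48229739]
block 4853 [ 0.47317697 -0.31486177  0.03522501] (array([ 0.47652747, -0.31442242]), (56.69574737548828, 55.41439437866211), 10.791653633117676)
tool frame (array([ 1.61204338e-05, -1.90883636e-04]), (32.02491760253906, 9.957989692687988), 89.73583984375)
```

View pics/w9.png

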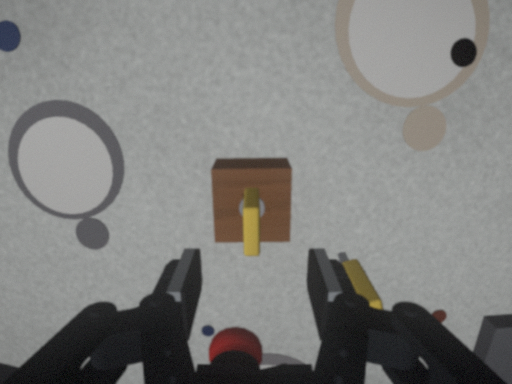

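carry_out(
  rows=[
    [0,0,2.5,0,5],
    [0,0,2.5,0,5],
    [0,0,1.5,0,5],
    [0,0,0.85,0,5],
    [0,0,0,0,5],
    [0,0,0,0,0.5],
    [0,0,0,0,0.5],
    [0,0,0,0,0.5],
    [0,0,0,0,0.5],
    [0,0,0,0,0.5],
  ],
  force=80,
)

```text
t: 17.95
tcp_pos: [0.4762, -0.3164, 0.0494]
ee_rot: [0.001, 0.642, 0.767, 0.0]
ft_force: [-0.5, 0.4, 5.8]
grip_width: 0.0089
```

```bash
python3 - <<'E'
from h import *
delta([.6148,.1293,.15],100.1); print(robot.state()['grip_width'])
E
```

```text
t 17.95 tcp [ 0.4762 -0.3164  0.0494] yaw_x 100.15 q [ 0.64  0.57 -0.12  1.88  0.11  0.69  2.2 ] shift cm [ 41.42  21.5  -10.08] turn 0.05 f [-0.5  0.4  5.8] tilt 0.07
0.008933831012280883
```

Gripped: opening 9 mm, with a slight upward preload. Lift straight up out of the block.

carry_out(
  rows=[
    [0,0,-0.5,0,0.5],
    [0,0,-1,0,0.5],
    [0,0,-2,0,0.5],
    [0,0,-2,0,0.5],
    [0,0,-3,0,0.5],
    [0,0,-4,0,0.5],
    [0,0,0,0,0.5],
  ],
)

```text
t: 18.82
tcp_pos: [0.478, -0.3174, 0.1776]
ee_rot: [0.004, 0.642, 0.767, 0.0]
ft_force: [0.7, 0.3, -0.5]
grip_width: 0.0089
```

```bash
python3 - <<'E'
from h import *
delta([.6148,.1293,.15],100.1); print(robot.state()['grip_width'])
p,im,d=cam('wrist'); save(im,'w10.png')
E
```

```text
t 18.825 tcp [ 0.478  -0.3174  0.1776] yaw_x 100.14 q [ 0.66  0.39 -0.15  1.81  0.07  0.94  2.23] shift cm [41.58 21.32  2.67] turn 0.04 f [ 0.7  0.3 -0.5] tilt 0.42
0.008916184532826651
```

View pics/w10.png

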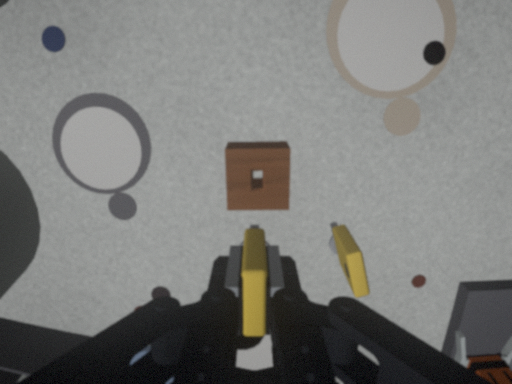

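Key out of the block and held upright. Transit to above the lock.

carry_out(
  rows=[
    [1.8,0.9,0,0,0.5],
    [3.6,1.85,0,0,0.5],
    [4.1,2.1,0,0,0.5],
    [4.1,2.1,0,0,0.5],
    [4.1,2.1,0,0,0.5],
    [4.1,2.1,0,0,0.5],
    [4.1,2.1,0,0,0.5],
    [4.1,2.1,0,0,0.5],
    [4.1,2.1,0,0,0.5],
    [4,2,0,0,0.5],
    [2.4,1.2,0,0,0.5],
    [0.9,0.5,0,0,0.5],
  ],
)

```text
t: 20.38
tcp_pos: [0.6092, 0.1328, 0.1721]
ee_rot: [-0.002, 0.64, 0.768, -0.001]
ft_force: [0.4, -1.1, -0.8]
grip_width: 0.0089
```

carry_out(
  rows=[
    [0,0,0,0,0.5],
    [0,0,0,0,0.5],
  ],
)

```text
t: 20.62
tcp_pos: [0.6105, 0.1269, 0.1731]
ee_rot: [-0.0, 0.643, 0.766, -0.001]
ft_force: [-0.4, -0.4, -0.1]
grip_width: 0.0093
```

```bash
cat > l.py <<'E'
from h import *
import pickle,sys
n=sys.argv[1]
delta([.6148,.1293,.12],100.1); print(robot.state()['grip_width'])
p,im,d=cam('wrist'); save(im,n+'.png'); pickle.dump((p,im,d),open(n+'.pkl','wb'))
s,R,t=tool(); C=cloud(p,d); Q=(C-t)@R; z=C[...,2]
hsv=cv2.cvtColor(im,cv2.COLOR_RGB2HSV)
m=(abs(z-.06)<.007)&(abs(C[...,0]-.615)<.05)&(abs(C[...,1]-.13)<.05)
print('face tool',m.sum(),z[m].mean(),rect(Q[m]),Q[m].min(0),Q[m].max(0))
m=(hsv[...,0]>20)&(hsv[...,0]<35)&(hsv[...,1]>140)&(hsv[...,2]>60)&(Q[...,2]<0)&(Q[...,2]>-.06)
print('bow tool',m.sum(),Q[m].min(0),Q[m].max(0),Q[m].mean(0)); k=m&(Q[...,2]<Q[m][:,2].min()+.005); print('bowtop',rect(Q[k]))
E
python3 l.py w11
```

```text
t 20.625 tcp [0.6105 0.1269 0.1731] yaw_x 100.04 q [-0.04  0.5  -0.28  1.68  0.16  0.99  1.37] shift cm [0.17 0.47 5.31] turn -0.06 f [-0.4 -0.4 -0.1] tilt 0.1
0.009251258865849049
face tool 6099 0.059125318214338175 (array([0.00212405, 0.00438525]), (65.67194366455078, 65.42942810058594), 89.62822723388672) [-0.03077004 -0.02861676  0.11147904] [0.03500118 0.03729865 0.12029198]
bow tool 1526 [-0.00416477 -0.01644795 -0.03534884] [ 0.00522445  0.0148166  -0.01440347] [ 0.00064776 -0.00231454 -0.03022159]
bowtop (array([ 0.00084531, -0.00079179]), (30.165992736816406, 8.753085136413574), 89.33048248291016)
```

View pics/w11.png

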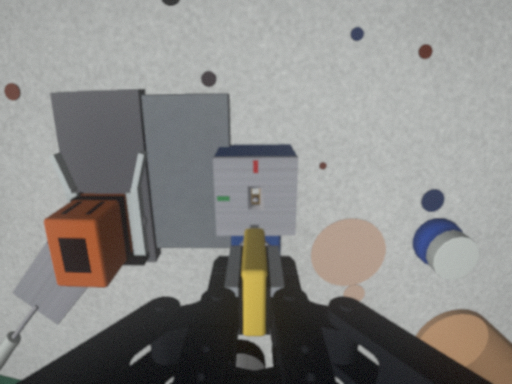

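```bash
python3 - <<'E'
from h import *
import pickle
p,im,d=pickle.load(open('w11.pkl','rb'))
a=cv2.resize(im[140:350,200:310],None,fx=3.5,fy=2.8,interpolation=cv2.INTER_CUBIC); save(np.clip(a.astype(int)*1.4,0,255).astype(np.uint8),'w11c.png')
s,R,t=tool(); C=cloud(p,d); Q=(C-t)@R; z=C[...,2]; Y,X=np.mgrid[0:384,0:512]
g=im.astype(float)
m=(X>240)&(X<272)&(Y>178)&(Y<215)&((z<.052)|(np.ptp(im.astype(int),axis=-1)>25)|(im.mean(-1)<85))
print(im[197,255],im[190,235]); 
n,l,st,ce=cv2.connectedComponentsWithStats(m.astype(np.uint8)); print(st,ce)
for u,v in [(255,197),(248,186),(262,208)]: print(u,v,(plane(p,u,v,.06)-t)@R)
E
```

```text
[101  97  94] [143 145 150]
[[     0      0    512    384 196490]
 [   251    189      9     15    117]
 [   251    204      1      1      1]] [[255.500285   191.49730266]
 [255.05982906 195.92307692]
 [251.         204.        ]]
255 197 [0.0018509  0.00369668 0.11325956]
248 186 [-0.00370216 -0.0054589   0.11327372]
262 208 [0.00752664 0.0130546  0.11324509]
```

View pics/w11c.png

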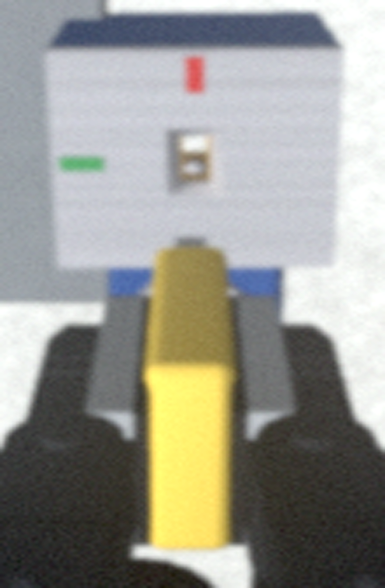

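carry_out(
  rows=[
    [0.12,0.48,0,0,0.5],
    [0,0,2,0,0.5],
    [0,0,2.5,0,0.5],
    [0,0,2,0,0.5],
    [0,0,0,0,0.5],
    [0,0,0,0,0.5],
  ],
)

```text
t: 21.42
tcp_pos: [0.6158, 0.131, 0.1088]
ee_rot: [0.0, 0.642, 0.767, 0.0]
ft_force: [-0.2, 0.0, -1.6]
grip_width: 0.0087
```

```bash
python3 l.py w12; python3 - <<'E'
from h import *
import pickle
p,im,d=pickle.load(open('w12.pkl','rb'))
a=cv2.resize(im[180:350,180:330],None,fx=4,fy=3.4,interpolation=cv2.INTER_CUBIC); save(np.clip(a.astype(int)*1.4,0,255).astype(np.uint8),'w12c.png')
E
```

```text
t 21.425 tcp [0.6158 0.131  0.1088] yaw_x 100.16 q [-0.05  0.58 -0.27  1.7   0.19  0.88  1.35] shift cm [-0.15 -0.13 -1.12] turn 0.06 f [-0.2  0.  -1.6] tilt 0.03
0.008659111193791313
face tool 8562 0.059060402596261635 (array([-0.00134263, -0.00148965]), (66.86046600341797, 65.9837875366211), 89.5229721069336) [-0.03429075 -0.03510742  0.04791275] [0.03165207 0.03216339 0.05622659]
bow tool 1565 [-0.00443964 -0.01665763 -0.03693101] [ 0.00514267  0.01451717 -0.00980003] [ 0.00038136 -0.00289138 -0.02969948]
bowtop (array([ 0.00060765, -0.00225809]), (22.175058364868164, 8.684732437133789), 89.43236541748047)
```

View pics/w12c.png

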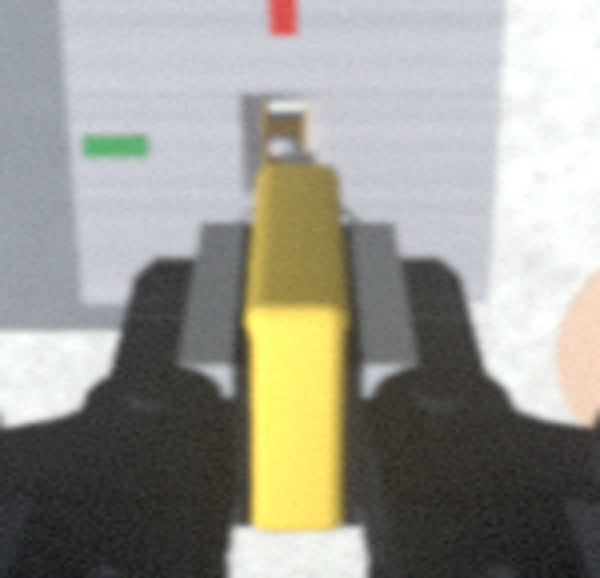

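carry_out(
  rows=[
    [-0.18,-0.05,0,0,0.5],
    [0,0,0,0,0.5],
    [0,0,0,0,0.5],
  ],
)

```text
t: 21.85
tcp_pos: [0.6155, 0.1289, 0.109]
ee_rot: [0.0, 0.642, 0.767, 0.0]
ft_force: [-0.2, -0.1, -0.5]
grip_width: 0.0085
```

```bash
python3 l.py w13; python3 - <<'E'
from h import *
import pickle
p,im,d=pickle.load(open('w13.pkl','rb'))
a=cv2.resize(im[180:350,180:330],None,fx=4,fy=3.4,interpolation=cv2.INTER_CUBIC); save(np.clip(a.astype(int)*1.4,0,255).astype(np.uint8),'w13c.png')
E
```

```text
t 21.85 tcp [0.6155 0.1289 0.109 ] yaw_x 100.14 q [-0.05  0.58 -0.27  1.71  0.19  0.88  1.35] shift cm [ 0.05 -0.07 -1.1 ] turn 0.04 f [-0.2 -0.1 -0.5] tilt 0.04
0.008454892313744985
face tool 8462 0.059062467002773573 (array([ 0.00068616, -0.00069391]), (66.02513122558594, 66.05763244628906), 89.78144836425781) [-0.03245578 -0.0337975   0.04720516] [0.03376028 0.03226326 0.05583221]
bow tool 1552 [-0.00448288 -0.01612984 -0.03597592] [ 0.00501529  0.01511114 -0.01037564] [ 0.00035618 -0.00236737 -0.03028575]
bowtop (array([ 0.00061517, -0.00091122]), (30.126182556152344, 8.7267427444458), 89.40510559082031)
```

View pics/w13c.png

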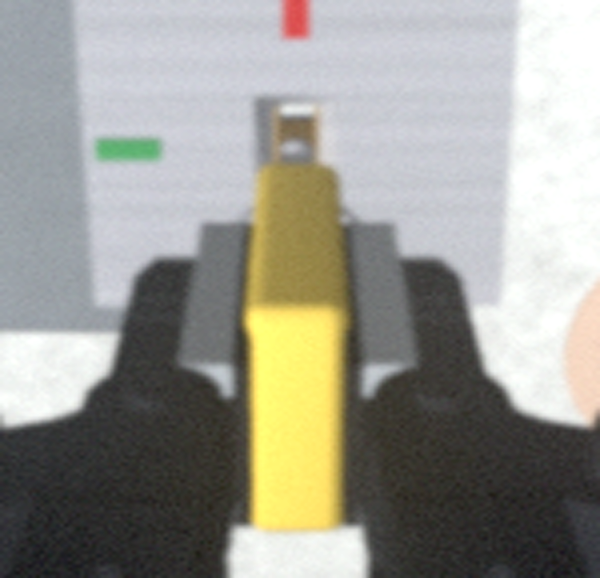

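Key and keyway are aligned within 0.3 mm. Going down.

carry_out(
  rows=[
    [0,0,0.5,0,0.5],
    [0,0,0.5,0,0.5],
    [0,0,0.4,0,0.5],
    [0,0,0.3,0,0.5],
    [0,0,0.2,0,0.5],
    [0,0,0,0,0.5],
  ],
)

```text
t: 22.65
tcp_pos: [0.6152, 0.129, 0.0894]
ee_rot: [-0.0, 0.642, 0.767, -0.0]
ft_force: [-0.1, 0.5, -0.4]
grip_width: 0.0089
```

```bash
python3 - <<'E'
from h import *
delta([.6155,.1289,.0734],100.1);print(robot.state()['torque'])
E
```

```text
t 22.65 tcp [0.6152 0.129  0.0894] yaw_x 100.15 q [-0.06  0.61 -0.26  1.72  0.2   0.85  1.34] shift cm [-0.01  0.03  1.6 ] turn 0.05 f [-0.1  0.5 -0.4] tilt 0.02
[ 0.02127215 -0.0186236   0.00089417]
```

carry_out(
  rows=[
    [0,0,0.25,0,0.5],
    [0,0,0.25,0,0.5],
    [0,0,0.25,0,0.5],
    [0,0,0.25,0,0.5],
    [0,0,0.25,0,0.5],
    [0,0,0.25,0,0.5],
    [0,0,0,0,0.5],
  ],
)

```text
t: 23.52
tcp_pos: [0.6151, 0.1293, 0.0746]
ee_rot: [-0.0, 0.642, 0.767, 0.0]
ft_force: [-0.8, 1.1, -1.3]
grip_width: 0.009
```

```bash
python3 - <<'E'
from h import *
delta([.6155,.1289,.0734],100.1);print(robot.state()['torque'])
E
```

```text
t 23.525 tcp [0.6151 0.1293 0.0746] yaw_x 100.17 q [-0.06  0.63 -0.26  1.72  0.21  0.82  1.34] shift cm [-0.04  0.03  0.12] turn 0.07 f [-0.8  1.1 -1.3] tilt 0.02
[0.13441805 0.09493839 0.02579617]
```

```bash
python3 l.py w14; python3 - <<'E'
from h import *
import pickle
p,im,d=pickle.load(open('w14.pkl','rb'))
a=cv2.resize(im[180:350,180:330],None,fx=4,fy=3.4,interpolation=cv2.INTER_CUBIC); save(np.clip(a.astype(int)*1.4,0,255).astype(np.uint8),'w14c.png')
E
```

```text
t 23.525 tcp [0.6151 0.1293 0.0746] yaw_x 100.17 q [-0.06  0.63 -0.26  1.72  0.21  0.82  1.34] shift cm [ 0.01 -0.03 -4.54] turn 0.07 f [-0.8  1.1 -1.3] tilt 0.02
0.00900840421669328
face tool 9563 0.05906390951994282 (array([ 0.00029347, -0.00100744]), (65.279052734375, 66.4586410522461), 89.614501953125) [-0.03283235 -0.03362989  0.00747756] [0.03373042 0.03184977 0.02146231]
bow tool 1546 [-0.00439742 -0.01641706 -0.03665929] [ 0.00538356  0.01486747 -0.01080946] [ 0.00049213 -0.00237748 -0.03048314]
bowtop (array([ 0.0007003 , -0.00087813]), (28.830068588256836, 8.700749397277832), 89.37203216552734)
```

View pics/w14c.png

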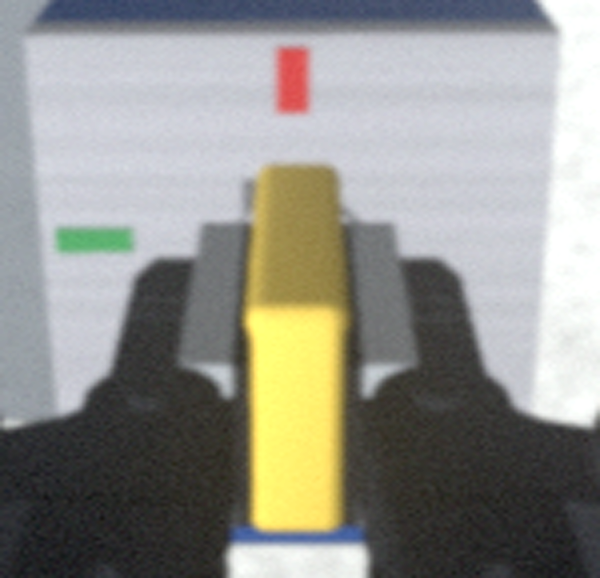

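carry_out(
  rows=[
    [0,0,0.2,0,0.5],
    [0,0,0.2,0,0.5],
    [0,0,0,0,0.5],
  ],
)

```text
t: 23.95
tcp_pos: [0.6154, 0.1292, 0.0733]
ee_rot: [0.0, 0.642, 0.767, -0.0]
ft_force: [-8.7, -0.6, 20.7]
grip_width: 0.0089
```

```bash
python3 - <<'E'
from h import *
delta([.6155,.1289,.0734],100.1);print(robot.state()['torque'])
p,im,d=cam('wrist'); s,R,t=tool(); Q=(cloud(p,d)-t)@R
hsv=cv2.cvtColor(im,cv2.COLOR_RGB2HSV); Y,X=np.mgrid[0:384,0:512]
m=(X>243)&(X<262)&(Y>285)&(Y<325)
print(np.median(Q[m][:,2]),im[300,252])
E
```

```text
t 23.95 tcp [0.6154 0.1292 0.0733] yaw_x 100.16 q [-0.06  0.63 -0.26  1.72  0.21  0.82  1.34] shift cm [-0.04  0.01 -0.01] turn 0.06 f [-8.7 -0.6 20.7] tilt 0.03
[-0.26721893  1.92287762  0.02398786]
-0.03072896083704734 [203 177  82]
```

carry_out(
  rows=[
    [0,0,0.2,0,0.5],
    [0,0,0,3,0.5],
    [0,0,0,-5,0.5],
    [0,0,0,4,0.5],
    [0,0,0,-2,0.5],
    [0,0,0,0,0.5],
  ],
)

```text
t: 24.75
tcp_pos: [0.6158, 0.1294, 0.0732]
ee_rot: [0.001, 0.642, 0.767, 0.0]
ft_force: [-12.7, -2.4, 31.8]
grip_width: 0.0089
```

```bash
python3 - <<'E'
from h import *
delta([.6155,.1289,.0734],100.1);print(robot.state()['torque'])
p,im,d=cam('wrist'); s,R,t=tool(); C=cloud(p,d);Q=(C-t)@R
Y,X=np.mgrid[0:384,0:512]
m=(X>243)&(X<262)&(Y>285)&(Y<325)
print(np.median(Q[m][:,2]),np.median(C[m][:,2]))
E
```

```text
t 24.75 tcp [0.6158 0.1294 0.0732] yaw_x 100.16 q [-0.06  0.63 -0.26  1.72  0.21  0.82  1.33] shift cm [-0.04 -0.04 -0.02] turn 0.06 f [-12.7  -2.4  31.8] tilt 0.08
[-0.51854125  2.91563028 -0.06169979]
-0.030717937065571854 0.10391705568976865
```

Rigid under 32 N with z unchanged at 0.0732, the predicted home height, and wiggling makes no difference. The key is home. Ease the push a little and start turning clockwise.

carry_out(
  rows=[
    [0,0,-0.2,0,0.5],
    [0,0,0,4,0.5],
    [0,0,0,5,0.5],
    [0,0,0,5,0.5],
    [0,0,0,6,0.5],
    [0,0,0,0,0.5],
  ],
)

```text
t: 25.55
tcp_pos: [0.6157, 0.1296, 0.0733]
ee_rot: [0.0, 0.765, 0.644, 0.0]
ft_force: [-7.9, 0.0, 19.9]
grip_width: 0.0089
```

```bash
cat > r.py <<'E'
from h import *
delta([.6155,.1289,.0734],0);s=robot.state();print(s['torque'].round(2),s['grip_width'])
p,im,d=cam('wrist'); s,R,t=tool(); C=cloud(p,d);Q=(C-t)@R
Y,X=np.mgrid[0:384,0:512]
m=(X>243)&(X<262)&(Y>285)&(Y<325)
print(np.median(Q[m][:,2]),np.median(C[m][:,2]))
hsv=cv2.cvtColor(im,cv2.COLOR_RGB2HSV)
m=(hsv[...,0]>20)&(hsv[...,0]<35)&(hsv[...,1]>140)&(hsv[...,2]>60)&(Q[...,2]<-.025)&(Q[...,2]>-.06)
print('bowtop',rect(Q[m]),C[m].mean(0))
import sys; save(im,sys.argv[1]+'.png')
E
python3 r.py w15
```

```text
t 25.55 tcp [0.6157 0.1296 0.0733] yaw_x 80.11 q [-0.12  0.62 -0.17  1.72  0.14  0.81  1.04] shift cm [-0.07 -0.01 -0.01] turn 80.11 f [-7.9  0.  19.9] tilt 0.07
[-0.2   1.69 -0.01] 0.008940964080737086
-0.030638913559195156 0.10397894681083758
bowtop (array([ 2.49209404e-05, -6.16717339e-04]), (31.305442810058594, 9.736448287963867), 89.72315216064453) [0.61370329 0.12993845 0.10392282]
```

View pics/w15.png

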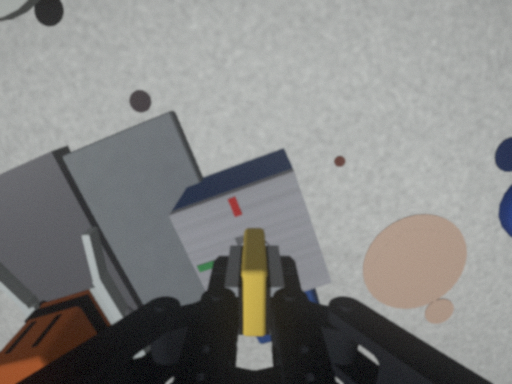

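The bow follows the tool and the key turns freely. Continue.

carry_out(
  rows=[
    [0,0,0,6,0.5],
    [0,0,0,6,0.5],
    [0,0,0,6,0.5],
    [0,0,0,6,0.5],
    [0,0,0,6,0.5],
    [0,0,0,6,0.5],
    [0,0,0,6,0.5],
    [0,0,0,6,0.5],
    [0,0,0,6,0.5],
    [0,0,0,6,0.5],
    [0,0,0,0,0.5],
  ],
)

```text
t: 26.98
tcp_pos: [0.6163, 0.1301, 0.0733]
ee_rot: [-0.0, 0.985, 0.175, 0.001]
ft_force: [-5.0, -0.1, 17.7]
grip_width: 0.0087
```

```bash
python3 r.py w16
```

```text
t 26.975 tcp [0.6163 0.1301 0.0733] yaw_x 20.13 q [-0.31  0.61  0.08  1.73 -0.07  0.8   0.16] shift cm [-0.11  0.08 -0.01] turn 20.13 f [-5.  -0.1 17.7] tilt 0.14
[0.03 1.43 0.02] 0.008748631196212846
-0.03068395576224295 0.10399148394014893
bowtop (array([-0.00141026,  0.0005009 ]), (9.619786262512207, 31.67561912536621), 0.7277020812034607) [0.61485223 0.13045301 0.10394973]
```

carry_out(
  rows=[
    [0,0,0,4,0.5],
    [0,0,0,4,0.5],
    [0,0,0,4,0.5],
    [0,0,0,4,0.5],
    [0,0,0,3,0.5],
    [0,0,0,2,0.5],
    [0,0,0,0,0.5],
    [0,0,0,0,0.5],
  ],
  force=100,
)

```text
t: 28.02
tcp_pos: [0.6167, 0.1301, 0.0734]
ee_rot: [-0.001, 1.0, -0.007, 0.001]
ft_force: [-4.8, -0.1, 16.7]
grip_width: 0.0085
```

```bash
python3 r.py w17; python3 - <<'E'
from h import *
p,im,d=cam('top'); a=cv2.resize(im[120:250,130:300],None,fx=4.5,fy=4.5,interpolation=cv2.INTER_CUBIC); save(a,'t17.png')
E
```

```text
t 28.025 tcp [0.6167 0.1301 0.0734] yaw_x -0.79 q [-0.38  0.62  0.17  1.73 -0.14  0.8  -0.15] shift cm [-0.12  0.12 -0.  ] turn -0.79 f [-4.8 -0.1 16.7] tilt 0.19
[0.07 1.14 0.15] 0.008532514015415063
-0.030627299087814586 0.10401093914935555
bowtop (array([-0.00106228,  0.00050064]), (31.488245010375977, 9.2386474609375), 88.95320892333984) [0.61527907 0.13063264 0.1040657 ]
```

View pics/w17.png

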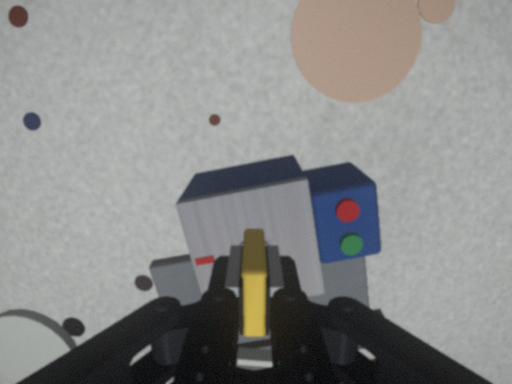

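View pics/t17.png

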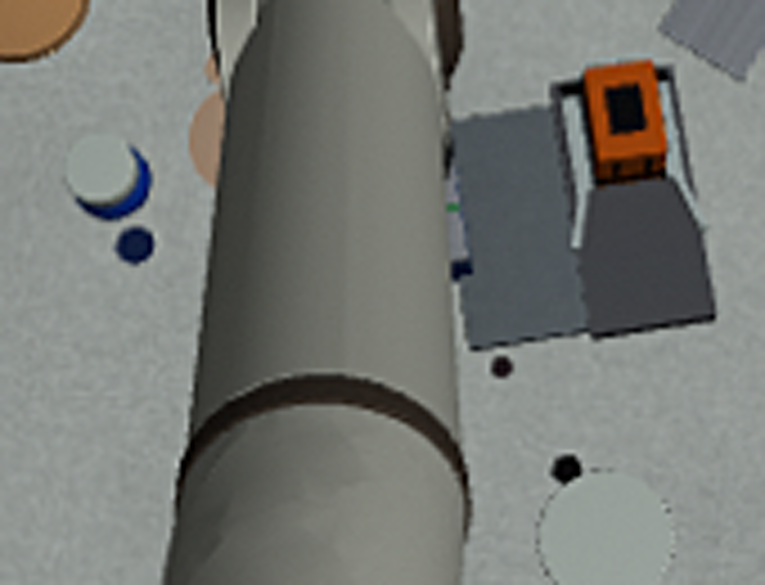

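Torque about z is up from 0.02 to 0.15 N m at 101°. One more small turn to confirm the stop.

carry_out(
  rows=[
    [0,0,0,2,0.5],
    [0,0,0,2,0.5],
    [0,0,0,0,0.5],
    [0,0,0,0,0.5],
    [0,0,0,0,0.5],
  ],
)

```text
t: 28.75
tcp_pos: [0.6167, 0.1302, 0.0734]
ee_rot: [-0.001, 0.999, -0.042, 0.001]
ft_force: [-4.5, 0.4, 16.4]
grip_width: 0.0088
```

```bash
python3 r.py w18
```

```text
t 28.75 tcp [0.6167 0.1302 0.0734] yaw_x -4.76 q [-0.39  0.62  0.19  1.73 -0.16  0.8  -0.21] shift cm [-0.11  0.14 -0.  ] turn -4.76 f [-4.5  0.4 16.4] tilt 0.19
[0.11 1.17 0.28] 0.008768830701111415
-0.03059645658935873 0.10397690694348416
bowtop (array([-0.00119113,  0.00102239]), (31.60979461669922, 9.698715209960938), 88.59001922607422) [0.61539034 0.13070407 0.10407434]
```

Torque rose to 0.28 N m against a firm stop. The collar is down (z 0.0734, 16 N push), the grip holds at 100 N, and the pack is seated and clear. Handing in.

```bash
python3 - <<'E'
from bench import robot
print(robot.job_done()); s=robot.state(); print(s['t'],s['tcp_pos'],s['torque'],s['grip_width'])
E
```

```text
the job is handed in; nothing more can be done
None
the job is handed in; nothing more can be done
```

The pack is in the shoe and released, and the key is in the lock, turned clockwise and still gripped against its stop. I handed the job in at about 28.8 s of the 72 s allowed; no verdict came back.

**Battery pack:**
- It clicked in. Resistance fell from 6 N to 1 N with a forward jump, and a further push met a hard stop at 18 N.
- After release it stood upright and centred in the shoe, its top at z 0.089 m. By camera it sits about 38 mm along the shoe from the console's middle. I had only an estimate of about 40 mm for the seat, so the hard stop is the better evidence.
- The later top view showed it still seated and clear of the arm.

**Key:**
- I took the smaller key, the one in the wooden block, and pushed it in until it would go no further under 32 N. The tool height was 0.0732 m, against 0.0734 m predicted for fully home.
- I felt no pin resistance in the readings on the way down, so the pins gave no confirmation. The free turning afterwards supports that it is home.
- The tool then turned about 105° clockwise. The torque about the vertical rose from 0.02 to 0.28 N m at the stop, and the key bow slipped about 1° in the fingers.
- I could not read the lock angle directly, so the quarter turn is inferred from the tool angle and that torque.

At hand-in the push was about 16 N and the grip was set to 100 N. I saw no sign that the jars or the lid had moved, but I did not measure them again at the end.

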